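# Recharge the dry-storage box and vent it

### The job

Recharge the dry-storage box for spare bearings: stand each of the two drying cartridges, foot down and all the way in, in the well of the box's deck that fits it, while the lid is still shut. Then take the lid by its pull bar, break it free of its tight seal without jerking it high, and hold it level just over its opening, about 3 cm up from shut, so that the damp air gets out. Finish while still holding the lid there, and leave the tin, the red bin and the steel sleeve where they are.

Things in the scene. Friction and masses are not known exactly. Their poses are not given: they have to be found in the camera images.
- dry_box: Fixed grey plastic storage box on the bench, 190 mm deep (its x), 300 mm wide (its y), 120 mm high. Origin: centre of its underside; x points from its front (robot side) to its back, z up. Its right part (y from -150 to +50 mm) is the sealed compartment under the white push-in lid; its left part (y from +50 to +150 mm) is a solid flat deck, top at 120 mm, with two round wells. It cannot be moved.
- well_wide (a point): Centre of the mouth of the wide well, on the deck's top, 50 mm before the box's centre: bore 38 mm, flat floor 45 mm down, 3 mm chamfered mouth. Axes as the box.
- well_narrow (a point): Centre of the mouth of the narrow well, 50 mm behind the box's centre (100 mm behind the wide one): bore 28 mm, flat floor 45 mm down, 3 mm chamfered mouth. Axes as the box.
- cart_wide: Wide drying cartridge: upright aluminium cylinder with a black band near its top, 34 mm in diameter, 75 mm tall, about 0.1 kg, standing loose on the bench on one side of the box. Origin: centre of its foot (chamfered 3 mm), z up along it. In its well it stands out 30 mm.
- cart_narrow: Narrow drying cartridge: the same but 24 mm in diameter, 75 mm tall, about 0.06 kg, standing loose on the other side of the box. Origin: centre of its foot, z up along it. In its well it stands out 30 mm.
- pull_bar (a point): Middle of the lid's steel pull bar: flat-sided bar 14 mm thick (lid's x), 100 mm long (lid's y), 16 mm high, on two 10 mm posts 86 mm apart, level over the middle of the lid; this point lies 50 mm over the lid's origin, 40 mm over the panel's top. Axes as the lid.
- tin: Bystander: closed tin with a white label and cap, 72 mm in diameter, 85 mm tall, loose; origin centre of underside.
- red_bin: Bystander: open red bin with two steel pins, 130 x 100 x 60 mm, loose; origin centre of underside.
- sleeve: Bystander: open steel sleeve standing on end, 52 mm outside, 42 mm inside diameter, 45 mm tall, loose; origin centre of underside.
- lid_seat (a point): Point fixed to the box, in the middle of the compartment's rim, 120 mm up; the lid's origin lies on it when shut. Axes as the box. Sprung rubber strips in the mouth grip the plug: shut, it takes some 11 to 18 N straight up to start the lid (weight included); the seal lets go after 5 to 8 mm, then only the weight is left. The plug is out of the mouth 14 mm up.
- lid: White push-in lid without hinge: panel 190 x 200 x 10 mm lying on the compartment's rim, with a plug 160 x 156 mm reaching 14 mm down into the mouth (7 mm or more clear of the walls), 0.28 to 0.5 kg. Origin: centre of the panel's underside, z up, axes as the box while shut. Its plug is gripped by a tight seal (see lid_seat). Let go, it drops back.
Not all that is in view belongs to the job. Leave any yellow look-alike of the cart_wide alone.

How it is judged:
By the outcome, as a careful person would: the job done as asked, in the order asked, and still so for the second after the job is handed in, while the arm keeps its last pose, push and grip.
It also fails if it takes over 72 s, if anything falls off the work surface, if the arm or the gripper's body presses on something with over 40 N, if the wrist force passes 120 N, or if a joint passes its speed limit or range.

### The arm

A 6-joint arm with a two-finger parallel gripper is mounted at the origin on the work surface. World frame = base frame: x ahead of the robot, y to its left, z up, the work surface at z = 0. Lengths are in m, angles in rad, forces in N, time in s.
With the tool pointing down it reaches from about 0.25 to 0.725 m from the base axis. Payload 4 kg.
Tool frame: the origin (TCP) lies on the centre line of the jaws, within the pads' length; the fingertips stand tip_reach ahead of it and the grasp point (between the pads) lies 5 mm behind it (tip_reach is the distance from the TCP to the fingertips, in m); z points along the fingers, y is the direction in which the jaws open and shut (so a half turn about z gives the same grasp; the last joint's range is limited). The gripper opens to 85 mm and grips with 20 to 120 N. Pads are 22 mm wide; open, the fingers measure 114 mm over their backs; the gripper's body (76 mm by 85 mm) begins 54 mm behind the grasp point. The pads swing forward as they close: fully open they stand 13 mm farther back than shut.
Start: joints at [-1.267, 0.241, 0.005, 1.335, 0, 1.571], TCP at [0.15, -0.477, 0.245] pointing down, gripper open.
Joint ranges: [-2.72, 2.72], [-1.05, 1.87], [-1.09, 1.28], [-1.99, 2.15], [-1.42, 1.44], [-3.14, 3.14]. Speed limits (rad/s): [2.79, 2.79, 3.14, 3.14, 3.14, 3.14].

### API

Orientations are given as a unit quaternion [x, y, z, w].
In Python, from workcell import * gives the robot as it stands.
- The arm moves only by the tool arm_command, never from a script. Its arguments are lists of equal length, an entry for each row: "translation": the shift along the tool's x, y, z in cm, a list of three; "turn": the turn about the tool's z in rad; "hand": the closure, from 0 (fully open) to 1 (shut). In form: {"translation": [[x, y, z], ...], "turn": [turn, ...], "hand": [hand, ...]}. A call has 1 to 5 rows; each row is the pose to reach, as a shift and turn from the pose commanded when the call began, along the tool's axes at that moment; what a row does not reach only later rows make up. A row lasts 1/12 s, in which the tool goes at most 41.7 mm and 7.16 degrees, less where a joint would pass 70% of its speed; a pose out of reach is approached as far as the arm can. A call with a gripper value outside its range is refused whole. The fingers move at their own pace and stop on an object; the grip force is fixed at half the most. Time passes only in rows, so rows that repeat a pose let the fingers close. It gives the time, the measured TCP pose, the force and the opening at its end, in the units of the state.
- get_obs(): the state, without advancing time (a new reading comes with each control period).
- camera(name): name is "scene" or "side" or "wrist"; returns (picture, depth): 420x560x3 uint8, red, green, blue; 420x560 float32, m along the optical axis (not along the pixel's ray), 0 where there is no reading.
- camera_info(name): a dict with "mtx" (3x3 intrinsics, pixels), "world_to_cam" (4x4, takes a point from world to camera coordinates). Camera axes: x right, y down, z forward; pixel columns grow to the right and rows downward; lengths in m; the calibration is good to about 2 mm. A picture is of the moment at which its call begins: read the wrist's pose just before it. camera_info takes no time and is no camera call; for the wrist camera it gives the pose at the moment of the call.
- job_done(): hands the job in, once; it reports no verdict.
Trained networks look in the newest picture that a camera, given by its name, has taken for a name from the list of things; names that differ only in an ending like _2 or _b are one class to them, and where a whole thing is asked for, a point or a joint stands for the part that bears it (a point fixed in the world has none). Each returns a list of dicts, best first, with "conf" (0 to 1); they miss things now and then, are a little off and sometimes report something else, mostly with a low value. They report only what shows in the picture. A call takes as long as a camera call. They do not tell look-alikes from the thing itself.
- search_frame(camera, name): "location" ([row, column] in pixels, amid what is visible of it).
- spot_point(camera, name): "location" ([row, column] in pixels: a listed point, or the origin of a listed thing).
The state is a dict: "clock": time; "joint_pos": joint angles; "joint_vel": joint speeds; "tau": joint torques, N m; "eef_pos": TCP position; "tool_rot": TCP orientation; "ft_force": force on the tool from outside, world axes, zero at the start; "ft_torque": the same for the moment, N m; "grip_width": finger opening in m.
Only numpy, scipy, OpenCV 4.12 (cv2) and the standard library are available. Lean on these libraries where they do the work, as an engineer would, in place of code of your own. Each camera call takes 0.05 s, during which the arm holds its last target. There are 200 camera calls.

## Working session

There is one attempt and no reset: what is moved stays moved. The work goes in short steps, Python scripts to look and compute and a tool call to move; the robot and the scene stay as the last step left them, time stands still between calls to the robot, and variables do not carry over. Pictures are saved under pics/ and viewed, about 8 in all and at most 12, crops included, and the job is handed in when it is done.

Besides the shell and the picture viewer there is one more tool, called after ">>>" as name([rows], argument=value, ...), one row to a line, values as JSON. arm_command: Moves the arm, as the interface text tells. Its arguments: {"type":"object","properties":{"translation":{"type":"array","items":{"type":"array","items":{"type":"number"}}},"turn":{"type":"array","items":{"type":"number"}},"hand":{"type":"array","items":{"type":"number"}}},"required":["translation","turn","hand"]}

```bash
mkdir -p pics; ls
python3 - <<'E'
from workcell import *
import cv2,numpy as np
o=get_obs()
print({k:np.round(v,3).tolist() for k,v in o.items()})
ims=[]
for c in ("scene","side"):
    p,d=camera(c); i=camera_info(c); M=np.array(i["mtx"]);T=np.linalg.inv(np.array(i["world_to_cam"]))
    cv2.imwrite(f"pics/{c}0.png",p[:,:,::-1]); np.save(f"pics/{c}0d.npy",d)
    print(c,"cam pos",T[:3,3].round(3))
    for n in ("dry_box","well_wide","well_narrow","cart_wide","cart_narrow","pull_bar","tin","red_bin","sleeve","lid"):
        for f in (search_frame,spot_point):
            for r in f(c,n)[:3]:
                v,u=r["location"]; z=d[int(np.clip(v,0,419)),int(np.clip(u,0,559))]
                w=T@np.r_[z*np.linalg.inv(M)@[u,v,1],1]
                print(n,f.__name__[:6],round(r["conf"],2),int(v),int(u),w[:3].round(3))
print(get_obs()["clock"])
E
```

```text
pics
{'clock': 0.0, 'joint_pos': [-1.267, 0.241, 0.004, 1.335, -0.0, 1.571], 'joint_vel': [-0.0, 0.0, -0.001, 0.001, 0.001, 0.001], 'tau': [-0.001, -37.232, 25.241, 0.017, 0.0, -0.0], 'eef_pos': [0.149, -0.477, 0.244], 'tool_rot': [0.988, 0.151, -0.0, -0.001], 'ft_force': [-0.473, -0.403, 0.643], 'ft_torque': [0.01, -0.056, -0.015], 'grip_width': 0.086}
scene cam pos [ 0.917 -0.629  1.246]
dry_box call 0.82 184 320 [0.563 0.078 0.122]
well_wide call 0.91 186 321 [0.571 0.071 0.123]
well_wide call 0.87 171 311 [0.507 0.124 0.087]
well_narrow call 0.67 152 399 [0.675 0.388 0.032]
well_narrow call 0.59 184 317 [0.557 0.073 0.123]
well_narrow call 0.39 214 305 [ 0.587 -0.033  0.128]
well_narrow call 0.75 182 342 [0.606 0.134 0.1  ]
cart_wide call 0.85 320 192 [ 0.515 -0.424  0.076]
cart_wide call 0.76 300 213 [ 0.525 -0.352  0.076]
cart_wide call 0.8 324 192 [ 0.517 -0.429  0.064]
cart_wide call 0.55 306 215 [ 0.526 -0.355  0.036]
cart_narrow call 0.46 126 336 [0.464 0.334 0.066]
cart_narrow call 0.69 137 333 [ 0.46   0.339 -0.   ]
pull_bar call 0.85 205 302 [ 0.582 -0.042  0.178]
tin ca
[... 1071 characters left out ...]
]
cart_narrow call 0.86 378 230 [0.458 0.357 0.069]
cart_narrow call 0.68 390 230 [0.46  0.357 0.027]
cart_narrow call 0.52 373 117 [0.671 0.374 0.003]
pull_bar call 0.6 198 242 [ 0.57  -0.027  0.131]
pull_bar call 0.79 180 243 [ 0.571 -0.04   0.173]
tin call 0.71 147 237 [ 0.7   -0.351  0.068]
tin call 0.97 158 235 [ 0.706 -0.346  0.029]
red_bin call 0.94 364 111 [0.691 0.361 0.003]
red_bin call 0.58 376 116 [0.67  0.378 0.003]
sleeve call 0.97 351 340 [0.291 0.224 0.011]
sleeve call 0.71 363 339 [0.291 0.268 0.045]
sleeve call 0.53 239 202 [0.614 0.106 0.108]
lid call 0.57 200 238 [0.566 0.006 0.149]
lid call 0.25 367 114 [0.681 0.365 0.005]
lid call 0.86 199 239 [ 0.574 -0.022  0.13 ]
2.1
```

```bash
cat > h.py <<'E'
from workcell import *
import cv2,numpy as np
from scipy.optimize import least_squares
def cloud(c,d):
    i=camera_info(c); M=np.array(i["mtx"]);T=np.linalg.inv(np.array(i["world_to_cam"]))
    v,u=np.mgrid[:420,:560]; P=np.stack([u,v,np.ones_like(u)],-1)@np.linalg.inv(M).T*d[...,None]
    W=P@T[:3,:3].T+T[:3,3]; W[d==0]=np.nan
    return W
def circ(p,r):
    return least_squares(lambda c:np.hypot(*(p-c).T)-r,p.mean(0),loss="soft_l1",f_scale=.001).x
E
python3 - <<'E'
from h import *
a=cv2.imread("pics/scene0.png");b=cv2.imread("pics/side0.png")
A=cv2.resize(a[100:400,150:450],(400,400));B=cv2.resize(b[120:420,80:380],(400,400))
cv2.imwrite("pics/both.png",np.hstack([A,B]))
im={"scene":a,"side":b}
for c in im:
    W=cloud(c,np.load(f"pics/{c}0d.npy"))
    for n,x,y in (("wA",.515,-.424),("wB",.52,-.345),("nar",.46,.345),):
        m=(np.hypot(W[...,0]-x,W[...,1]-y)<.035)
        top=m&(W[...,2]>.068)&(W[...,2]<.085); s=m&(W[...,2]>.01)&(W[...,2]<.068)
        for k,q in (("top",top),("body",s)):
            if q.sum()>8: print(c,n,k,q.sum(),np.nanmean(W[q],0).round(4),np.percentile(W[q][:,:2],[2,98],axis=0).round(3).tolist(),"rgb",im[c][q].mean(0)[::-1].astype(int), "fit",circ(W[q][:,:2],.012 if n=="nar" else .017).round(4) if k=="body" else "")
    # lid / deck
    for n,z0,z1 in (("deckz",.112,.126),("lidz",.127,.137),("barz",.165,.19)):
        m=(abs(W[...,0]-.56)<.2)&(abs(W[...,1]-.03)<.22)&(W[...,2]>z0)&(W[...,2]<z1)
        if m.sum()>20:
            pts=W[m]; r=cv2.minAreaRect((pts[:,:2]*1000).astype(np.float32)); print(c,n,m.sum(),pts.mean(0).round(4),[np.round(q,1) for q in r], np.median(pts[:,2]).round(4))
E
```

```text
scene wA top 157 [ 0.5025 -0.4223  0.0756] [[0.486, -0.438], [0.519, -0.407]] rgb [183 177  62] fit 
scene wA body 107 [ 0.5126 -0.4274  0.0396] [[0.497, -0.439], [0.519, -0.408]] rgb [104  91  34] fit [ 0.5009 -0.4212]
scene wB top 149 [ 0.5098 -0.3473  0.0763] [[0.494, -0.363], [0.525, -0.332]] rgb [142 145 143] fit 
scene wB body 108 [ 0.5196 -0.3535  0.04  ] [[0.503, -0.363], [0.527, -0.336]] rgb [62 63 62] fit [ 0.5086 -0.346 ]
scene nar top 50 [0.4657 0.3424 0.0759] [[0.455, 0.334], [0.477, 0.357]] rgb [117 119 116] fit 
scene nar body 88 [0.4682 0.3385 0.0374] [[0.453, 0.331], [0.478, 0.35]] rgb [61 62 60] fit [0.4645 0.3463]
scene deckz 1805 [0.5683 0.089  0.1212] [array([572. ,  13.8]), array([190.3, 305.7]), np.float64(7.4)] 0.1215
scene lidz 4066 [ 0.582  -0.0426  0.1324] [array([573.1,   4.9]), array([190.7, 287.2]), np.float64(7.4)] 0.1325
scene barz 207 [ 0.5799 -0.0408  0.1779] [array([578.3, -38.1]), array([15.3, 99.1]), np.float64(7.3)] 0.1788
side wA top 69 [ 0.501  -0.4168  0.0736] [[0.486, -0.437], [0.517, -0.403]] rgb [141 130  47] fit 
side wA body 120 [ 0.4964 -0.4088  0.0432] [[0.485, -0.423], [0.517, -0.402]] rgb [94 82 43] fit [ 0.5017 -0.4214]
side wB top 74 [ 0.5078 -0.3423  0.074 ] [[0.493, -0.363], [0.523, -0.329]] rgb [111 110 106] fit 
side wB body 182 [ 0.507  -0.3335  0.0394] [[0.492, -0.345], [0.525, -0.327]] rgb [67 66 63] fit [ 0.509  -0.3465]
side nar top 200 [0.4635 0.3473 0.0746] [[0.453, 0.335], [0.475, 0.357]] rgb [119 121 121] fit 
side nar body 243 [0.46   0.3535 0.0395] [[0.452, 0.342], [0.473, 0.358]] rgb [59 58 56] fit [0.4643 0.3452]
side deckz 3381 [0.5569 0.113  0.1198] [array([571.4,  15.4]), array([190.6, 299.9]), np.float64(7.4)] 0.1201
side lidz 3970 [ 0.5737 -0.022   0.1311] [array([577.8, -35.6]), array([189.6, 202.3]), np.float64(7.4)] 0.1311
side barz 211 [ 0.5752 -0.0273  0.1757] [array([577.3, -34.5]), array([14., 99.]), np.float64(7.1)] 0.1773
```

View pics/both.png

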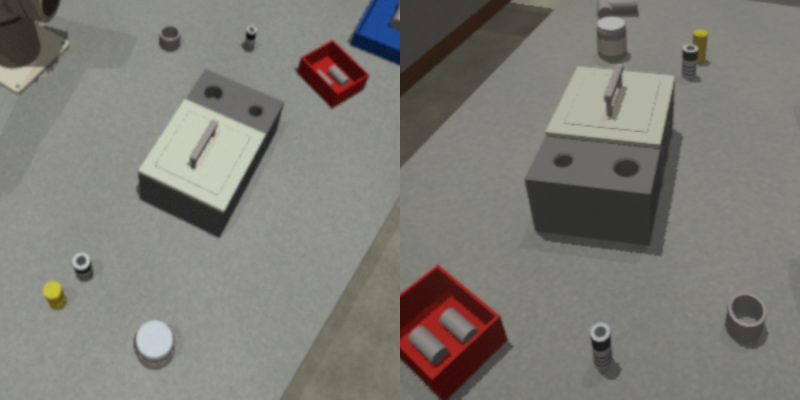

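```bash
cat >> h.py <<'E'
def go(x,y,z=None,yaw=7.4):
    """shift in tool cm and turn so that tool y points along world angle yaw (deg)"""
    from scipy.spatial.transform import Rotation as R
    o=get_obs(); m=R.from_quat(o["tool_rot"]).as_matrix(); p=np.array(o["eef_pos"])
    s=m.T@(np.array([x,y,p[2] if z is None else z])-p)*100
    a=np.arctan2(m[1,1],m[0,1]); t=-(np.radians(yaw)-a); t=(t+np.pi/2)%np.pi-np.pi/2
    print("shift",s.round(2),"turn",round(t,3),"pos",p.round(4),"tooly",np.degrees(a).round(2),"f",np.round(o["ft_force"],1),"w",round(o["grip_width"],4),"t",round(o["clock"],2))
E
python3 - <<'E'
import workcell; print([k for k in dir(workcell) if k[0]!='_'], getattr(workcell,"tip_reach",None))
from h import *
go(.509,-.346,.20)
a=cv2.imread("pics/scene0.png")[270:350,165:265]
cv2.imwrite("pics/crop.png",cv2.resize(a,None,fx=4,fy=4,interpolation=cv2.INTER_CUBIC))
E
```

```text
['Unreachable', 'camera', 'camera_info', 'get_obs', 'job_done', 'search_frame', 'spot_point', 'tip_reach'] 0.014
shift [38.22 -1.76  4.53] turn -1.396 pos [ 0.1496 -0.4771  0.2453] tooly -72.59 f [ 0.6  0.  -0.5] w 0.085 t 2.1
```

View pics/crop.png

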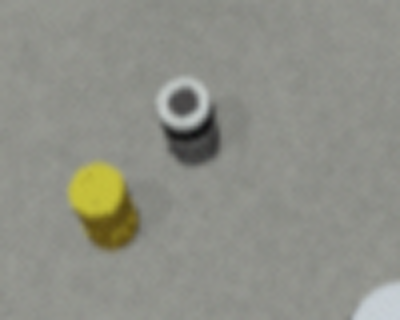

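>>> arm_command([
  [3.8,-0.2,0.4],
  [7.6,-0.4,0.8],
  [11.4,-0.6,1.2],
  [15.2,-0.8,1.6],
  [19.1,-0.9,2.0],
], turn=[0,0,0,0,0], hand=[0,0,0,0,0])

```text
clock: 2.52
eef_pos: [0.3304, -0.4106, 0.2253]
tool_rot: [0.989, 0.151, 0.0, 0.0]
ft_force: [-0.9, -0.8, 0.1]
grip_width: 0.0856
```

>>> arm_command([
  [3.8,-0.2,0.4],
  [7.6,-0.4,0.8],
  [11.4,-0.6,1.2],
  [15.2,-0.8,1.6],
  [19.1,-0.9,2.0],
], turn=[-0.1,-0.2,-0.3,-0.4,-0.5], hand=[0,0,0,0,0])

```text
clock: 2.93
eef_pos: [0.5102, -0.3446, 0.2051]
tool_rot: [0.919, 0.393, -0.0, 0.0]
ft_force: [-0.6, 0.2, 0.5]
grip_width: 0.0856
```

>>> arm_command([
  [0,0,0],
  [0,0,0],
  [0,0,0],
  [0,0,0],
  [0,0,0],
], turn=[-0.12,-0.24,-0.36,-0.48,-0.6], hand=[0,0,0,0,0])

```text
clock: 3.35
eef_pos: [0.5089, -0.3454, 0.2049]
tool_rot: [0.762, 0.648, -0.0, -0.0]
ft_force: [-0.0, 0.2, 0.5]
grip_width: 0.0856
```

>>> arm_command([
  [0,0,0],
  [0,0,0],
  [0,0,0],
  [0,0,0],
  [0,0,0],
], turn=[-0.1,-0.2,-0.3,-0.3,-0.3], hand=[0,0,0,0,0])

```text
clock: 3.77
eef_pos: [0.5087, -0.3457, 0.2052]
tool_rot: [0.66, 0.752, -0.0, -0.0]
ft_force: [-0.1, -0.8, 0.1]
grip_width: 0.0851
```

Run:
```python
from h import *
go(.509,-.346,.063)
p,d=camera("wrist"); cv2.imwrite("pics/w1.png",p[:,:,::-1]); W=cloud("wrist",d)
for n,x,y in (("Y",.502,-.421),("C",.509,-.346)):
    q=(np.hypot(W[...,0]-x,W[...,1]-y)<.03)&(W[...,2]>.065)&(W[...,2]<.085)
    if q.sum()>20: print(n,q.sum(),W[q].mean(0).round(4),np.percentile(W[q],[1,99],axis=0).round(4).tolist(),p[q].mean(0).astype(int))
```

```text
shift [-0.04  0.03 14.22] turn 0.001 pos [ 0.5087 -0.3457  0.2052] tooly 7.47 f [-0.1 -0.8  0.1] w 0.0851 t 3.77
Y 1040 [ 0.5001 -0.4199  0.0737] [[0.484, -0.4379, 0.0657], [0.5163, -0.4053, 0.0761]] [167 164  12]
C 1222 [ 0.5075 -0.3457  0.0742] [[0.4916, -0.3628, 0.0663], [0.5236, -0.3304, 0.0762]] [129 132 135]
```

>>> arm_command([
  [0,0,3],
  [0,0,6],
  [0,0,9],
  [0,0,12],
  [0,0,14.2],
], turn=[0,0,0,0,0], hand=[0,0,0,0,0])

```text
clock: 4.23
eef_pos: [0.5076, -0.3449, 0.0606]
tool_rot: [0.659, 0.752, -0.0, -0.001]
ft_force: [0.3, 0.0, -0.4]
grip_width: 0.0853
```

>>> arm_command([
  [0,0,0],
  [0,0,0],
  [0,0,0],
  [0,0,0],
  [0,0,0],
], turn=[0,0,0,0,0], hand=[1,1,1,1,1])

```text
clock: 4.65
eef_pos: [0.5101, -0.3468, 0.0661]
tool_rot: [0.659, 0.752, 0.0, 0.002]
ft_force: [-0.3, -0.3, 1.4]
grip_width: 0.032
```

>>> arm_command([
  [0,0,0],
  [0,0,0],
  [0,0,0],
  [0,0,0],
  [0,0,0],
], turn=[0,0,0,0,0], hand=[1,1,1,1,1])

```text
clock: 5.07
eef_pos: [0.5101, -0.3467, 0.066]
tool_rot: [0.659, 0.752, 0.0, 0.002]
ft_force: [-0.4, 0.8, 6.3]
grip_width: 0.0319
```

>>> arm_command([
  [0,0,-2],
  [0,0,-6],
  [0,0,-10],
  [0,0,-14],
  [0,0,-18],
], turn=[0,0,0,0,0], hand=[1,1,1,1,1])

```text
clock: 5.48
eef_pos: [0.5084, -0.3454, 0.2457]
tool_rot: [0.659, 0.752, 0.0, 0.0]
ft_force: [1.0, -1.3, -1.1]
grip_width: 0.0322
```

>>> arm_command([
  [2.5,0.3,-2],
  [6,0.8,-2.5],
  [9.5,1.2,-2.5],
  [13,1.7,-2.5],
  [16.5,2.1,-2.5],
], turn=[0,0,0,0,0], hand=[1,1,1,1,1])

```text
clock: 5.9
eef_pos: [0.5075, -0.1779, 0.2692]
tool_rot: [0.659, 0.752, 0.0, 0.001]
ft_force: [0.8, -0.1, -1.0]
grip_width: 0.0318
```

>>> arm_command([
  [3.5,0.4,0],
  [7,0.9,0],
  [10.5,1.3,0],
  [14,1.8,0],
  [17,2.2,0],
], turn=[0,0,0,0,0], hand=[1,1,1,1,1])

```text
clock: 6.32
eef_pos: [0.5065, -0.0057, 0.269]
tool_rot: [0.658, 0.753, 0.001, 0.0]
ft_force: [0.1, -0.2, -1.0]
grip_width: 0.0322
```

>>> arm_command([
  [3,0.4,0],
  [6,0.8,0],
  [8.5,1.1,0],
  [10,1.3,0],
  [10,1.3,0],
], turn=[0,0,0,0,0], hand=[1,1,1,1,1])

```text
clock: 6.73
eef_pos: [0.5063, 0.096, 0.2688]
tool_rot: [0.657, 0.754, 0.001, -0.0]
ft_force: [0.3, 0.6, -1.3]
grip_width: 0.0323
```

Run:
```python
from h import *
go(.509,.107,.2)
p,d=camera("wrist"); q=p[:,:,::-1].copy(); cv2.imwrite("pics/w2.png",q); np.save("pics/w2d.npy",d); W=cloud("wrist",d); np.save("pics/w2W.npy",W)
m=abs(W[...,2]-.12)<.006; r=cv2.minAreaRect((W[m][:,:2]*1000).astype(np.float32)); print(m.sum(),r,np.median(W[m][:,2]))
for n in ("well_wide","well_narrow"): print(n,[(round(x["conf"],2),x["location"]) for x in spot_point("wrist",n)])
```

```text
shift [1.04 0.41 6.88] turn 0.008 pos [0.5063 0.096  0.2688] tooly 7.87 f [ 0.3  0.6 -1.3] w 0.0323 t 6.73
19353 ((558.4379272460938, 109.0295181274414), (190.59857177734375, 101.4100341796875), 7.155154228210449) 0.11932826639279215
well_wide [(0.71, [188.1, 276.7])]
well_narrow [(0.63, [187.6, 387.2])]
```

View pics/w2.png

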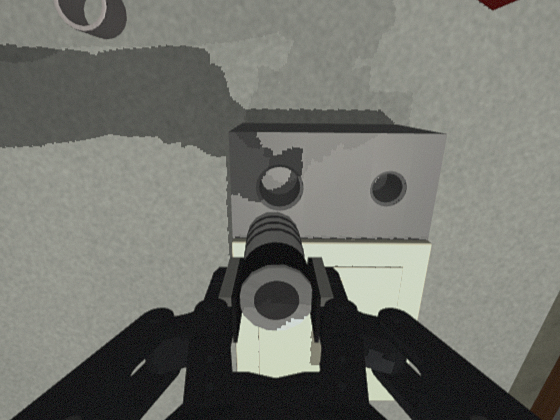

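```bash
cat >> h.py <<'E'
def ray(c,rc,z):
    i=camera_info(c); M=np.array(i["mtx"]);T=np.linalg.inv(np.array(i["world_to_cam"]))
    v=T[:3,:3]@np.linalg.inv(M)@[rc[1],rc[0],1]; return T[:3,3]+v*(z-T[2,3])/v[2]
E
python3 - <<'E'
from h import *
W=np.load("pics/w2W.npy"); g=cv2.imread("pics/w2.png",0)
for rc in ([188.1,276.7],[187.6,387.2],[186,280]): print(ray("wrist",rc,.12).round(4))
# hole rim: project depth hole pixels (z<.112) by ray to z=.12 plane
for n,x,y in (("w",.509,.107),("n",.608,.120)):
    pts=[]
    for v in range(150,225):
        for u in range(235,425):
            r=ray("wrist",(v,u),.12)
            if np.hypot(r[0]-x,r[1]-y)<.03 and W[v,u,2]<.1165: pts.append(r[:2])
    pts=np.array(pts,np.float32)*1000; print(n,len(pts),cv2.minEnclosingCircle(pts),pts.mean(0),np.percentile(pts,[1,99],axis=0))
# held cartridge body
q=(np.hypot(W[...,0]-.506,W[...,1]-.096)<.03)&(W[...,2]>.205)&(W[...,2]<.25); print(q.sum(),circ(W[q][:,:2],.017).round(4),W[q][:,2].min(), )
for a,b in ((.20,.215),(.215,.23),(.23,.245)):
    k=(np.hypot(W[...,0]-.506,W[...,1]-.096)<.03)&(W[...,2]>a)&(W[...,2]<b)
    if k.sum()>20: print(a,circ(W[k][:,:2],.017).round(4),k.sum())
k=(np.hypot(W[...,0]-.506,W[...,1]-.096)<.03)&(W[...,2]>.25); print(W[k][:,2].max(),W[k].mean(0))
E
```

```text
[0.5064 0.1006 0.12  ]
[0.6067 0.1144 0.12  ]
[0.5091 0.103  0.12  ]Traceback (most recent call last):
  File "<stdin>", line 9, in <module>
  File "h.py", line 19, in ray
    i=camera_info(c); M=np.array(i["mtx"]);T=np.linalg.inv(np.array(i["world_to_cam"]))
ValueError: time passes only in moves, steps and waits
```

Run:
```python
from h import *
W=np.load("pics/w2W.npy")
i=camera_info("wrist"); C=np.linalg.inv(np.array(i["world_to_cam"]))[:3,3]
R=C+(W-C)*((.12-C[2])/(W[...,2]-C[2]))[...,None]
for n,x,y in (("w",.509,.104),("n",.608,.117)):
    k=(np.hypot(R[...,0]-x,R[...,1]-y)<.028)&(W[...,2]<.1165)&(W[...,2]>0); k[225:]=False
    pts=(R[k][:,:2]*1000).astype(np.float32); print(n,len(pts),cv2.minEnclosingCircle(pts),pts.mean(0),np.percentile(pts,[1,99],axis=0).round(1).tolist())
D=np.hypot(W[...,0]-.506,W[...,1]-.096)<.03
for a,b in ((.195,.21),(.21,.225),(.225,.24)):
    k=D&(W[...,2]>a)&(W[...,2]<b)
    if k.sum()>20: print(a,circ(W[k][:,:2],.017).round(4),k.sum())
k=D&(W[...,2]>.268)&(W[...,2]<.285); print(np.percentile(W[k][:,2],[50,99]),W[k].mean(0)); k=D&(W[...,2]>.18); print("min",np.percentile(W[k][:,2],[0.2,1]))
print([get_obs()[k] for k in("clock","eef_pos")])
```

```text
w 1308 ((508.15771484375, 103.8169937133789), 20.049022674560547) [508.3163  104.22732] [[490.6, 86.3], [526.0, 121.9]]
n 705 ((606.5902099609375, 115.918212890625), 15.03758430480957) [606.33215 116.45922] [[593.2, 103.2], [619.3, 129.5]]
0.195 [0.5043 0.0933] 80
0.21 [0.5046 0.0936] 381
0.225 [0.505  0.0936] 614
[0.27742261 0.28448806] [0.50559233 0.09793349 0.27692734]
min [0.20861125 0.21708067]
[6.8833, array([0.50641761, 0.09265827, 0.26859422])]
```

>>> arm_command([
  [0.5,0.2,0],
  [1,0.5,1],
  [1,0.5,3.5],
  [1,0.5,6],
  [1,0.5,7],
], turn=[0,0,0,0,0], hand=[1,1,1,1,1])

```text
clock: 7.3
eef_pos: [0.5083, 0.1028, 0.1944]
tool_rot: [0.659, 0.752, -0.002, -0.002]
ft_force: [-0.7, 0.2, -2.4]
grip_width: 0.0321
```

Run:
```python
from h import *
go(.509,.107,.141)
p,d=camera("wrist"); q=p[:,:,::-1].copy(); cv2.imwrite("pics/w3.png",cv2.resize(q[130:350,180:420],None,fx=2,fy=2)); W=cloud("wrist",d)
C=np.linalg.inv(np.array(camera_info("wrist")["world_to_cam"]))[:3,3]
D=np.hypot(W[...,0]-.508,W[...,1]-.105)<.03
for a in (.13,.14,.15,.16,.17):
    k=D&(W[...,2]>a)&(W[...,2]<a+.01)
    if k.sum()>20: print(a,circ(W[k][:,:2],.017).round(4),k.sum())
R=C+(W-C)*((.12-C[2])/(W[...,2]-C[2]))[...,None]
k=(np.hypot(R[...,0]-.508,R[...,1]-.105)<.028)&(W[...,2]<.1165)&(W[...,2]>0)
pts=(R[k][:,:2]*1000); print(len(pts),np.percentile(pts,[1,99],axis=0).round(1).tolist())
k=(np.hypot(R[...,0]-.607,R[...,1]-.117)<.028)&(W[...,2]<.1165)&(W[...,2]>0)
pts=(R[k][:,:2]*1000).astype(np.float32); print(cv2.minEnclosingCircle(pts))
```

```text
shift [0.41 0.15 5.34] turn 0.003 pos [0.5083 0.1028 0.1944] tooly 7.56 f [-0.7  0.2 -2.4] w 0.0321 t 7.3
0.13 [0.5052 0.1017] 169
0.14 [0.5055 0.1018] 297
0.15 [0.5058 0.1017] 343
0.16 [0.5063 0.1017] 479
0.17 [0.5067 0.1018] 389
904 [[488.5, 101.6], [526.2, 125.0]]
((604.6612548828125, 118.83161926269531), 26.626726150512695)
```

View pics/w3.png

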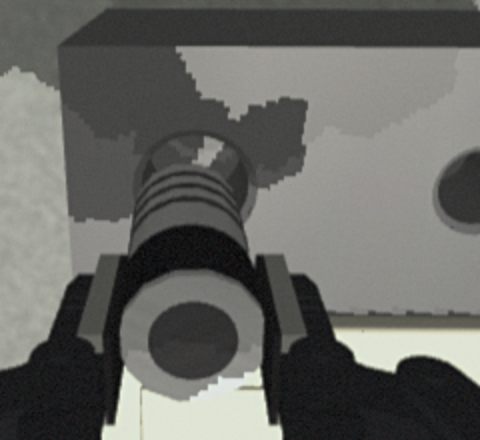

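>>> arm_command([
  [0.4,0.2,0],
  [0.4,0.25,0.5],
  [0.4,0.25,1.0],
  [0.4,0.25,1.5],
  [0.4,0.25,1.5],
], turn=[0,0,0,0,0], hand=[1,1,1,1,1])

```text
clock: 7.77
eef_pos: [0.5119, 0.1077, 0.1828]
tool_rot: [0.659, 0.753, -0.0, -0.0]
ft_force: [0.6, -0.8, -1.1]
grip_width: 0.0322
```

Run:
```python
from h import *
go(.509,.107,.141)
o=get_obs();print(np.round(o["ft_torque"],2))
p,d=camera("wrist"); q=p[:,:,::-1].copy(); cv2.imwrite("pics/w4.png",cv2.resize(q[130:350,180:420],None,fx=2,fy=2)); W=cloud("wrist",d)
D=np.hypot(W[...,0]-.508,W[...,1]-.107)<.03
for a in (.125,.135,.145,.155):
    k=D&(W[...,2]>a)&(W[...,2]<a+.01)
    if k.sum()>20: print(a,circ(W[k][:,:2],.017).round(4),k.sum())
go(.509,.107,.141)
```

```text
shift [-0.04 -0.3   4.18] turn 0.004 pos [0.5119 0.1077 0.1828] tooly 7.62 f [ 0.6 -0.8 -1.1] w 0.0322 t 7.77
[-0.02 -0.01  0.03]
0.125 [0.5101 0.107 ] 288
0.135 [0.5104 0.107 ] 324
0.145 [0.5107 0.1069] 390
0.155 [0.511  0.1067] 426
shift [-0.04 -0.3   4.22] turn 0.004 pos [0.5119 0.1078 0.1832] tooly 7.62 f [-0.5 -0.3 -0.5] w 0.0323 t 7.82
```

View pics/w4.png

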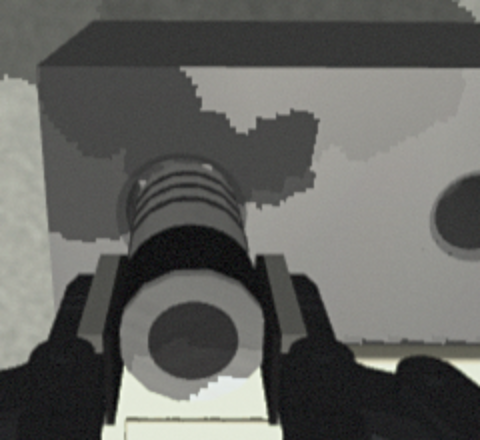

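>>> arm_command([
  [0,-0.1,0],
  [0,-0.15,0.5],
  [0,-0.15,0.8],
  [0,-0.15,1.2],
  [0,-0.15,1.2],
], turn=[0,0,0,0,0], hand=[1,1,1,1,1])

```text
clock: 8.23
eef_pos: [0.51, 0.1075, 0.1703]
tool_rot: [0.659, 0.753, -0.001, -0.0]
ft_force: [-0.6, 0.3, -0.9]
grip_width: 0.0321
```

No contact force; continue down.

>>> arm_command([
  [0,0,0.4],
  [0,0,0.8],
  [0,0,1.2],
  [0,0,1.6],
  [0,0,1.6],
], turn=[0,0,0,0,0], hand=[1,1,1,1,1])

```text
clock: 8.65
eef_pos: [0.5099, 0.1075, 0.1542]
tool_rot: [0.659, 0.753, -0.001, -0.001]
ft_force: [-0.1, 0.2, -1.7]
grip_width: 0.0321
```

>>> arm_command([
  [0,0,0.3],
  [0,0,0.6],
  [0,0,0.9],
  [0,0,0.9],
  [0,0,0.9],
], turn=[0,0,0,0,0], hand=[1,1,1,1,1])

```text
clock: 9.07
eef_pos: [0.5104, 0.1076, 0.146]
tool_rot: [0.659, 0.753, -0.0, -0.0]
ft_force: [-0.4, -0.9, -0.8]
grip_width: 0.032
```

>>> arm_command([
  [0,0,0.15],
  [0,0,0.3],
  [0,0,0.3],
], turn=[0,0,0], hand=[1,1,1])

```text
clock: 9.32
eef_pos: [0.5105, 0.1075, 0.1431]
tool_rot: [0.659, 0.753, -0.0, -0.0]
ft_force: [-0.2, -0.8, -1.4]
grip_width: 0.032
```

>>> arm_command([
  [0,0,0.1],
  [0,0,0.2],
  [0,0,0.2],
], turn=[0,0,0], hand=[1,1,1])

```text
clock: 9.57
eef_pos: [0.5105, 0.1075, 0.1412]
tool_rot: [0.659, 0.753, -0.0, 0.0]
ft_force: [-0.3, -1.2, -0.9]
grip_width: 0.032
```

>>> arm_command([
  [0,0,0.1],
  [0,0,0.2],
  [0,0,0.2],
], turn=[0,0,0], hand=[1,1,1])

```text
clock: 9.82
eef_pos: [0.5106, 0.1075, 0.141]
tool_rot: [0.659, 0.752, 0.0, 0.0]
ft_force: [-4.0, -2.0, 8.6]
grip_width: 0.0321
```

>>> arm_command([
  [0,0,0],
  [0,0,0],
  [0,0,0],
  [0,0,0],
  [0,0,0],
], turn=[0,0,0,0,0], hand=[0.3,0,0,0,0])

```text
clock: 10.23
eef_pos: [0.5107, 0.1077, 0.1391]
tool_rot: [0.659, 0.753, 0.0, -0.0]
ft_force: [-0.7, -0.8, -0.1]
grip_width: 0.0854
```

>>> arm_command([
  [0,0,-2],
  [0,0,-5],
  [0,0,-8],
  [0,0,-11],
  [0,0,-11],
], turn=[0,0,0,0,0], hand=[0,0,0,0,0])

```text
clock: 10.65
eef_pos: [0.5138, 0.1083, 0.2558]
tool_rot: [0.659, 0.753, 0.005, 0.003]
ft_force: [0.8, 0.4, 0.5]
grip_width: 0.0854
```

Run:
```python
from h import *
p,d=camera("side"); W=cloud("side",d)
for n,x,y in (("inwell",.509,.107),):
    k=(np.hypot(W[...,0]-x,W[...,1]-y)<.025)&(W[...,2]>.122)&(W[...,2]<.2); print(k.sum(),W[k].mean(0),np.percentile(W[k][:,2],[50,98]), circ(W[k&(W[...,2]<.145)][:,:2],.017))
go(.4643,.346,.25)
```

```text
326 [0.50628181 0.11440145 0.14272936] [0.14798972 0.15197508] [0.50894287 0.10756103]
shift [24.22 -1.66  0.3 ] turn 0.004 pos [0.5129 0.1081 0.2529] tooly 7.62 f [-0.  -0.4 -1. ] w 0.0854 t 10.7
```

>>> arm_command([
  [3.5,-0.2,0],
  [7.5,-0.5,0],
  [11.5,-0.8,0],
  [15.5,-1.1,0.5],
  [19.5,-1.4,1],
], turn=[0,0,0,0,0], hand=[0,0,0,0,0])

```text
clock: 11.12
eef_pos: [0.47, 0.3004, 0.2381]
tool_rot: [0.659, 0.752, -0.001, -0.0]
ft_force: [0.7, -0.5, -0.9]
grip_width: 0.0851
```

>>> arm_command([
  [3,-0.2,1],
  [4.6,-0.2,3],
  [4.6,-0.2,4],
  [4.6,-0.2,4],
  [4.6,-0.2,4],
], turn=[0,0,0,0,0], hand=[0,0,0,0,0])

```text
clock: 11.53
eef_pos: [0.462, 0.3431, 0.1977]
tool_rot: [0.659, 0.752, -0.002, -0.0]
ft_force: [-0.4, 0.3, -0.3]
grip_width: 0.0854
```

Run:
```python
from h import *
p,d=camera("wrist"); W=cloud("wrist",d)
q=(np.hypot(W[...,0]-.464,W[...,1]-.345)<.03)&(W[...,2]>.07)&(W[...,2]<.085)
if q.sum()>20: print(q.sum(),W[q].mean(0).round(4),np.percentile(W[q],[1,99],axis=0).round(4).tolist())
go(.4643,.3458,.063)
```

```text
647 [0.4648 0.3461 0.0755] [[0.4535, 0.334, 0.0707], [0.476, 0.3569, 0.0776]]
shift [ 0.25  0.19 13.6 ] turn 0.003 pos [0.4629 0.3432 0.199 ] tooly 7.55 f [1.  0.1 0.2] w 0.0851 t 11.58
```

>>> arm_command([
  [0.2,0.2,3],
  [0.2,0.2,6],
  [0.2,0.2,9],
  [0.2,0.2,12],
  [0.2,0.2,13.5],
], turn=[0,0,0,0,0], hand=[0,0,0,0,0])

```text
clock: 12.0
eef_pos: [0.4641, 0.3442, 0.062]
tool_rot: [0.66, 0.752, -0.001, -0.0]
ft_force: [-0.3, -0.4, -0.5]
grip_width: 0.0856
```

>>> arm_command([
  [0,0,0],
  [0,0,0],
  [0,0,0],
  [0,0,0],
  [0,0,0],
], turn=[0,0,0,0,0], hand=[0,1,1,1,1])

```text
clock: 12.42
eef_pos: [0.4659, 0.3473, 0.0665]
tool_rot: [0.659, 0.752, 0.002, 0.0]
ft_force: [0.3, -0.5, -0.5]
grip_width: 0.0389
```

>>> arm_command([
  [0,0,0],
  [0,0,0],
  [0,0,0],
  [0,0,0],
  [0,0,0],
], turn=[0,0,0,0,0], hand=[1,1,1,1,1])

```text
clock: 12.83
eef_pos: [0.4654, 0.3473, 0.0659]
tool_rot: [0.659, 0.753, 0.001, 0.0]
ft_force: [-0.9, -0.5, 6.4]
grip_width: 0.0221
```

>>> arm_command([
  [0,0,-2],
  [0,0,-6],
  [0,0,-10],
  [0,0,-14],
  [0,0,-18],
], turn=[0,0,0,0,0], hand=[1,1,1,1,1])

```text
clock: 13.25
eef_pos: [0.464, 0.3463, 0.246]
tool_rot: [0.658, 0.753, -0.0, -0.0]
ft_force: [1.2, 0.6, -0.9]
grip_width: 0.0221
```

>>> arm_command([
  [-2,0.9,0],
  [-5,2.2,0],
  [-8,3.5,0],
  [-11,4.8,0],
  [-14,6.1,0],
], turn=[0,0,0,0,0], hand=[1,1,1,1,1])

```text
clock: 13.67
eef_pos: [0.5438, 0.2149, 0.2444]
tool_rot: [0.658, 0.753, -0.0, -0.0]
ft_force: [0.3, 0.4, -0.2]
grip_width: 0.022
```

>>> arm_command([
  [-3,1.3,0],
  [-6,2.6,0],
  [-9,3.9,0],
  [-11.3,5.0,0],
  [-11.3,5.0,0],
], turn=[0,0,0,0,0], hand=[1,1,1,1,1])

```text
clock: 14.08
eef_pos: [0.6101, 0.106, 0.2436]
tool_rot: [0.661, 0.751, -0.001, 0.001]
ft_force: [0.7, 0.7, -0.5]
grip_width: 0.0223
```

```bash
cat > look.py <<'E'
from h import *
import sys
go(.608,.1204,.141)
p,d=camera("wrist"); q=p[:,:,::-1].copy(); cv2.imwrite(sys.argv[1],cv2.resize(q[130:350,180:420],None,fx=2,fy=2)); W=cloud("wrist",d)
C=np.linalg.inv(np.array(camera_info("wrist")["world_to_cam"]))[:3,3]; e=np.array(get_obs()["eef_pos"])
D=np.hypot(W[...,0]-e[0],W[...,1]-e[1])<.025
for a in np.arange(max(.124,e[2]-.065),e[2]-.015,.01):
    k=D&(W[...,2]>a)&(W[...,2]<a+.01)
    if k.sum()>20: print(a.round(3),circ(W[k][:,:2],.012).round(4),k.sum())
R=C+(W-C)*((.12-C[2])/(W[...,2]-C[2]))[...,None]
k=(np.hypot(R[...,0]-.607,R[...,1]-.119)<.021)&(W[...,2]<.1165)&(W[...,2]>.05)
pts=(R[k][:,:2]*1000); print("well",len(pts),np.percentile(pts,[1,99],axis=0).round(1).tolist())
go(.608,.1204,.141)
E
python3 look.py pics/w5.png
```

```text
shift [ 1.48 -0.03 10.25] turn -0.002 pos [0.6101 0.106  0.2436] tooly 7.28 f [ 0.7  0.7 -0.5] w 0.0223 t 14.08
0.179 [0.6079 0.1053] 119
0.189 [0.608  0.1055] 228
0.199 [0.6082 0.1055] 264
0.209 [0.6084 0.1055] 343
0.219 [0.6086 0.1054] 287
0.229 [0.6086 0.1065] 672
well 858 [[593.2, 107.8], [619.3, 134.2]]
shift [ 1.23  0.07 10.26] turn -0.0 pos [0.6089 0.1081 0.2436] tooly 7.38 f [-0.1  0.5 -1.1] w 0.0216 t 14.13
```

View pics/w5.png

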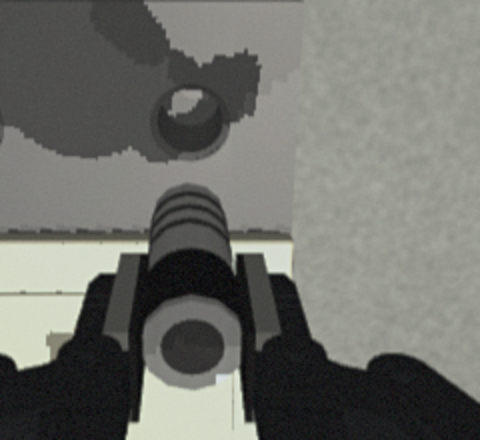

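>>> arm_command([
  [0.7,0,0],
  [1.4,0,1],
  [1.4,0.05,3],
  [1.4,0.05,5],
  [1.4,0.05,5],
], turn=[0,0,0,0,0], hand=[1,1,1,1,1])

```text
clock: 14.55
eef_pos: [0.6031, 0.1264, 0.1893]
tool_rot: [0.657, 0.754, -0.003, -0.003]
ft_force: [0.4, -0.4, -1.0]
grip_width: 0.0221
```

```bash
python3 look.py pics/w6.png
```

```text
shift [-0.66  0.45  4.82] turn 0.007 pos [0.6031 0.1264 0.1893] tooly 7.81 f [ 0.4 -0.4 -1. ] w 0.0221 t 14.55
0.126 [0.6026 0.1234] 117
0.136 [0.6028 0.1236] 231
0.146 [0.603  0.1237] 265
0.156 [0.6033 0.1236] 335
0.166 [0.6035 0.1235] 296
0.176 [0.6037 0.1247] 674
well 202 [[607.7, 112.0], [621.9, 131.8]]
shift [-0.64  0.36  5.03] turn 0.007 pos [0.6039 0.1263 0.1914] tooly 7.8 f [ 0.  -0.4 -0.9] w 0.0219 t 14.6
```

View pics/w6.png

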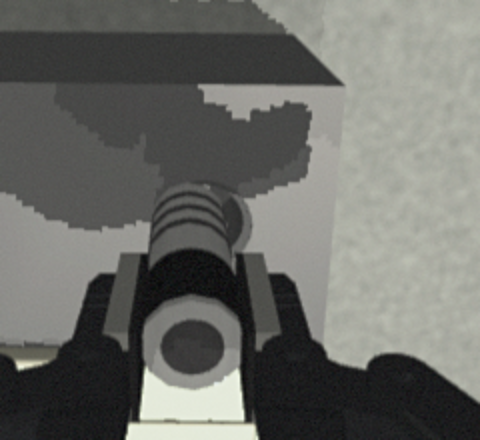

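>>> arm_command([
  [-0.3,0.2,0],
  [-0.6,0.4,0],
  [-0.6,0.4,0],
  [-0.6,0.4,0],
], turn=[0,0,0,0], hand=[1,1,1,1])

```text
clock: 14.93
eef_pos: [0.6123, 0.1191, 0.1956]
tool_rot: [0.659, 0.752, 0.001, 0.001]
ft_force: [-0.7, 0.4, -0.2]
grip_width: 0.0225
```

```bash
python3 look.py pics/w7.png
```

```text
shift [ 0.18 -0.42  5.46] turn 0.003 pos [0.6123 0.1191 0.1956] tooly 7.6 f [-0.7  0.4 -0.2] w 0.0225 t 14.93
0.13 [0.6112 0.1162] 118
0.14 [0.6114 0.1165] 230
0.15 [0.6115 0.1165] 267
0.16 [0.6117 0.1164] 340
0.17 [0.6118 0.1163] 293
well 600 [[593.5, 110.1], [620.3, 132.8]]
shift [ 0.19 -0.4   5.44] turn 0.003 pos [0.6121 0.119  0.1954] tooly 7.6 f [ 0.1 -0.2 -0.8] w 0.0221 t 14.98
```

View pics/w7.png

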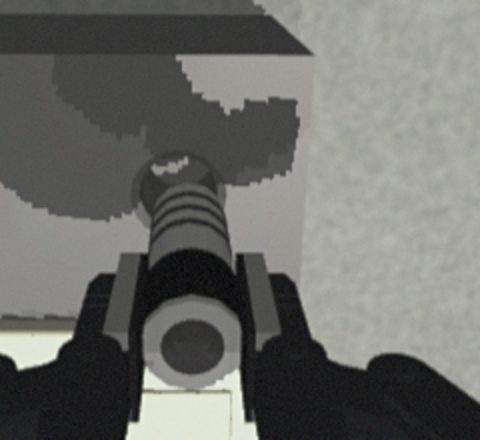

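>>> arm_command([
  [0.2,-0.2,0],
  [0.35,-0.35,0],
  [0.35,-0.35,0.3],
  [0.35,-0.35,0.3],
  [0.35,-0.35,0.3],
], turn=[0,0,0,0,0], hand=[1,1,1,1,1])

```text
clock: 15.4
eef_pos: [0.6073, 0.1221, 0.191]
tool_rot: [0.659, 0.753, -0.0, -0.0]
ft_force: [-0.1, 0.0, -1.4]
grip_width: 0.0223
```

```bash
python3 look.py pics/w8.png
```

```text
shift [-0.18  0.05  5.  ] turn 0.004 pos [0.6073 0.1221 0.191 ] tooly 7.63 f [-0.1  0.  -1.4] w 0.0223 t 15.4
0.126 [0.6064 0.1192] 117
0.136 [0.6065 0.1195] 233
0.146 [0.6067 0.1195] 268
0.156 [0.6069 0.1194] 339
0.166 [0.6071 0.1193] 290
0.176 [0.6071 0.1205] 660
well 328 [[594.0, 115.6], [621.4, 132.8]]
shift [-0.18  0.04  5.01] turn 0.004 pos [0.6074 0.1221 0.1911] tooly 7.63 f [-0.6  0.4 -0.3] w 0.022 t 15.45
```

View pics/w8.png

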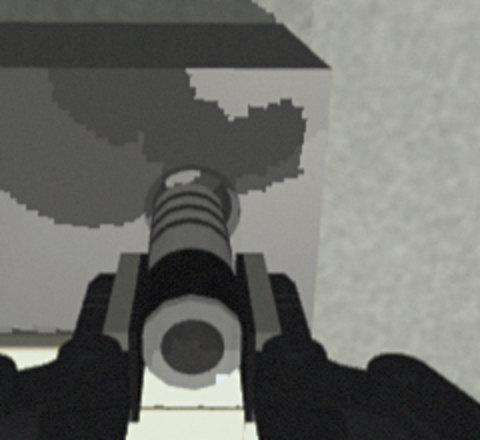

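>>> arm_command([
  [0,0.1,0],
  [0,0.12,0.4],
  [0,0.12,0.8],
  [0,0.12,1.2],
  [0,0.12,1.2],
], turn=[0,0,0,0,0], hand=[1,1,1,1,1])

```text
clock: 15.87
eef_pos: [0.608, 0.1221, 0.1778]
tool_rot: [0.659, 0.753, -0.001, -0.001]
ft_force: [-0.2, -0.0, -1.0]
grip_width: 0.0224
```

```bash
python3 look.py pics/w9.png
```

```text
shift [-0.16 -0.02  3.68] turn 0.004 pos [0.608  0.1221 0.1778] tooly 7.62 f [-0.2 -0.  -1. ] w 0.0224 t 15.87
0.124 [0.6073 0.1195] 225
0.134 [0.6074 0.1195] 267
0.144 [0.6076 0.1194] 359
0.154 [0.6079 0.1195] 295
well 98 [[593.9, 116.3], [621.5, 132.7]]
shift [-0.17 -0.03  3.73] turn 0.004 pos [0.6082 0.1221 0.1783] tooly 7.62 f [-0.1  0.7  0.3] w 0.0221 t 15.92
```

Foot is at ~0.112, inside the mouth, no force, centred. Descend on.

>>> arm_command([
  [0,0,0.4],
  [0,0,0.8],
  [0,0,1.2],
  [0,0,1.4],
  [0,0,1.4],
], turn=[0,0,0,0,0], hand=[1,1,1,1,1])

```text
clock: 16.33
eef_pos: [0.6083, 0.1222, 0.1644]
tool_rot: [0.659, 0.753, -0.001, -0.0]
ft_force: [-0.5, 0.2, 0.0]
grip_width: 0.022
```

>>> arm_command([
  [0,0,0.4],
  [0,0,0.8],
  [0,0,1.2],
  [0,0,1.4],
  [0,0,1.4],
], turn=[0,0,0,0,0], hand=[1,1,1,1,1])

```text
clock: 16.75
eef_pos: [0.6083, 0.1222, 0.1504]
tool_rot: [0.659, 0.753, -0.0, -0.0]
ft_force: [0.0, -0.3, -0.6]
grip_width: 0.0221
```

>>> arm_command([
  [0,0,0.3],
  [0,0,0.6],
  [0,0,0.8],
  [0,0,0.8],
], turn=[0,0,0,0], hand=[1,1,1,1])

```text
clock: 17.08
eef_pos: [0.6085, 0.1221, 0.1427]
tool_rot: [0.659, 0.753, -0.0, -0.0]
ft_force: [0.3, -0.9, -0.2]
grip_width: 0.0219
```

>>> arm_command([
  [0,0,0.1],
  [0,0,0.2],
  [0,0,0.2],
], turn=[0,0,0], hand=[1,1,1])

```text
clock: 17.33
eef_pos: [0.6087, 0.1221, 0.1412]
tool_rot: [0.659, 0.752, -0.0, 0.0]
ft_force: [-0.8, -1.4, -0.2]
grip_width: 0.022
```

>>> arm_command([
  [0,0,0.1],
  [0,0,0.1],
  [0,0,0.1],
  [0,0,0.1],
  [0,0,0.1],
], turn=[0,0,0,0,0], hand=[1,0.3,0,0,0])

```text
clock: 17.75
eef_pos: [0.6089, 0.1225, 0.1403]
tool_rot: [0.658, 0.753, 0.0, -0.0]
ft_force: [-0.4, -0.0, 0.9]
grip_width: 0.0697
```

>>> arm_command([
  [0,0,-2],
  [0,0,-5],
  [0,0,-8],
  [0,0,-10],
  [0,0,-10],
], turn=[0,0,0,0,0], hand=[0,0,0,0,0])

```text
clock: 18.17
eef_pos: [0.6113, 0.1229, 0.2463]
tool_rot: [0.659, 0.753, 0.004, 0.003]
ft_force: [0.2, -0.3, 1.0]
grip_width: 0.0856
```

>>> arm_command([
  [-3,-0.2,0],
  [-7,-0.4,0],
  [-11,-0.7,0],
  [-15,-0.9,0],
  [-16.1,-1.0,0],
], turn=[0,0,0,0,0], hand=[0,0,0,0,0])

```text
clock: 18.58
eef_pos: [0.62, -0.044, 0.2393]
tool_rot: [0.661, 0.751, -0.001, 0.0]
ft_force: [0.1, 0.6, -0.7]
grip_width: 0.0854
```

>>> arm_command([
  [0,0,0],
  [0,0,0],
  [0,0,0],
  [0,0,0],
], turn=[0,0,0,0], hand=[0,0,0,0])

```text
clock: 18.92
eef_pos: [0.6201, -0.037, 0.2401]
tool_rot: [0.658, 0.753, 0.0, -0.0]
ft_force: [0.1, -0.2, 0.0]
grip_width: 0.0852
```

```bash
cat > chk.py <<'E'
from h import *
import sys
for c in ("side","scene"):
    p,d=camera(c); W=cloud(c,d); cv2.imwrite(f"pics/{c}_{sys.argv[1]}.png",p[:,:,::-1])
    for n,x,y,r in (("wide",.509,.107,.017),("narrow",.608,.120,.012)):
        k=(np.hypot(W[...,0]-x,W[...,1]-y)<.025)&(W[...,2]>.124)&(W[...,2]<.17)
        if k.sum()>10: print(c,n,k.sum(),np.percentile(W[k][:,2],[50,97]).round(4), circ(W[k&(W[...,2]<.147)][:,:2],r).round(4))
    L=(abs(W[...,0]-.5775)<.1)&(W[...,1]<.01)&(W[...,1]>-.125)&(W[...,2]>.11)&(W[...,2]<.172)
    A=W[L]; z=np.median(A[:,2]); A=A[abs(A[:,2]-z)<.005]; print(c,"lid top z",z.round(4),"plane",np.linalg.lstsq(np.c_[A[:,:2]-[.5775,-.036],np.ones(len(A))],A[:,2],rcond=None)[0].round(4))
    k=(np.hypot(W[...,0]-.5775,W[...,1]+.036)<.06)&(W[...,2]>.165)&(W[...,2]<.19)
    if k.sum()>20: print(c,"bar",cv2.minAreaRect((W[k][:,:2]*1000).astype(np.float32)))
go(.5775,-.0365,.175)
E
python3 chk.py a
```

```text
side wide 307 [0.1486 0.1517] [0.5089 0.1074]
side narrow 190 [0.1456 0.1515] [0.6084 0.1202]
side lid top z 0.1316 plane [-1.000e-04  5.600e-03  1.315e-01]
side bar ((577.550048828125, -34.5899543762207), (14.311727523803711, 99.82938385009766), 6.71370267868042)
scene wide 12 [0.1508 0.1552] [0.4996 0.0946]
scene narrow 69 [0.1514 0.1559] [0.6095 0.1227]
scene lid top z 0.1329 plane [-1.000e-04  7.200e-03  1.331e-01]
scene bar ((578.6408081054688, -36.59702682495117), (15.672199249267578, 101.73888397216797), 6.019017219543457)
shift [ 0.62 -4.22  6.53] turn 0.006 pos [ 0.6202 -0.037   0.2403] tooly 7.76 f [ 0.9 -0.9  1. ] w 0.0854 t 19.02
```

>>> arm_command([
  [0.2,-1.5,0],
  [0.4,-3,0],
  [0.6,-4.2,0],
  [0.6,-4.2,0],
  [0.6,-4.2,0],
], turn=[0,0,0,0,0], hand=[0,0,0,0,0])

```text
clock: 19.43
eef_pos: [0.5778, -0.0374, 0.2408]
tool_rot: [0.658, 0.753, 0.0, 0.0]
ft_force: [0.5, -0.8, -0.0]
grip_width: 0.0851
```

>>> arm_command([
  [0,0,1],
  [0,0,3],
  [0,0,4],
  [0,0,4],
  [0,0,4],
], turn=[0,0,0,0,0], hand=[0,0,0,0,0])

```text
clock: 19.85
eef_pos: [0.5774, -0.0381, 0.199]
tool_rot: [0.658, 0.753, -0.001, -0.001]
ft_force: [0.9, -0.7, 1.7]
grip_width: 0.085
```

Run:
```python
from h import *
go(.578,-.036,.165)
p,d=camera("wrist"); cv2.imwrite("pics/w10.png",p[:,:,::-1])
```

```text
shift [0.2 0.1 3.4] turn 0.004 pos [ 0.5774 -0.0381  0.199 ] tooly 7.63 f [ 0.9 -0.7  1.7] w 0.085 t 19.85
```

View pics/w10.png

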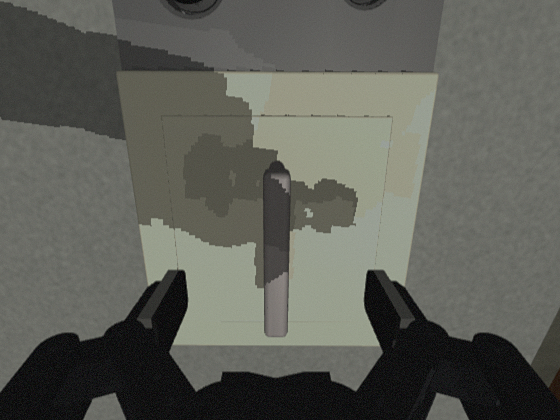

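>>> arm_command([
  [0.1,0,1],
  [0.2,0,2],
  [0.2,0,3],
  [0.2,0,3.4],
  [0.2,0,3.4],
], turn=[0,0,0,0,0], hand=[0,0,0,0,0])

```text
clock: 20.32
eef_pos: [0.5763, -0.0362, 0.1644]
tool_rot: [0.659, 0.753, -0.001, -0.001]
ft_force: [-0.3, -0.4, 0.6]
grip_width: 0.0849
```

>>> arm_command([
  [0,0,0],
  [0,0,0],
  [0,0,0],
  [0,0,0],
  [0,0,0],
], turn=[0,0,0,0,0], hand=[1,1,1,1,1])

```text
clock: 20.73
eef_pos: [0.5778, -0.0364, 0.1668]
tool_rot: [0.659, 0.753, 0.0, 0.0]
ft_force: [-0.2, 0.4, 0.1]
grip_width: 0.0255
```

>>> arm_command([
  [0,0,0],
  [0,0,0],
  [0,0,0],
  [0,0,0],
  [0,0,0],
], turn=[0,0,0,0,0], hand=[1,1,1,1,1])

```text
clock: 21.15
eef_pos: [0.5774, -0.0364, 0.1668]
tool_rot: [0.659, 0.752, 0.0, 0.0]
ft_force: [-2.7, 0.9, 4.8]
grip_width: 0.0128
```

>>> arm_command([
  [0,0,0],
  [0,0,0],
  [0,0,0],
], turn=[0,0,0], hand=[1,1,1])

```text
clock: 21.4
eef_pos: [0.5774, -0.0364, 0.1668]
tool_rot: [0.659, 0.752, 0.0, 0.0]
ft_force: [-2.6, -0.6, 5.0]
grip_width: 0.0128
```

>>> arm_command([
  [0,0,-0.05],
  [0,0,-0.1],
  [0,0,-0.15],
  [0,0,-0.2],
  [0,0,-0.25],
], turn=[0,0,0,0,0], hand=[1,1,1,1,1])

```text
clock: 21.82
eef_pos: [0.5773, -0.0362, 0.1669]
tool_rot: [0.659, 0.753, -0.0, -0.001]
ft_force: [3.8, -0.4, -12.1]
grip_width: 0.0126
```

>>> arm_command([
  [0,0,-0.05],
  [0,0,-0.1],
  [0,0,-0.15],
  [0,0,-0.2],
  [0,0,-0.25],
], turn=[0,0,0,0,0], hand=[1,1,1,1,1])

```text
clock: 22.23
eef_pos: [0.5767, -0.0362, 0.1705]
tool_rot: [0.659, 0.753, -0.001, -0.001]
ft_force: [2.6, -0.0, -14.5]
grip_width: 0.0127
```

>>> arm_command([
  [0,0,-0.05],
  [0,0,-0.1],
  [0,0,-0.15],
  [0,0,-0.2],
  [0,0,-0.25],
], turn=[0,0,0,0,0], hand=[1,1,1,1,1])

```text
clock: 22.65
eef_pos: [0.578, -0.0363, 0.1755]
tool_rot: [0.658, 0.753, 0.001, 0.001]
ft_force: [0.5, 0.2, -5.2]
grip_width: 0.0125
```

>>> arm_command([
  [0,0,-0.05],
  [0,0,-0.1],
  [0,0,-0.15],
  [0,0,-0.2],
  [0,0,-0.25],
], turn=[0,0,0,0,0], hand=[1,1,1,1,1])

```text
clock: 23.07
eef_pos: [0.5776, -0.0364, 0.1767]
tool_rot: [0.659, 0.753, 0.0, 0.0]
ft_force: [-0.7, -0.6, -5.1]
grip_width: 0.013
```

>>> arm_command([
  [0,0,-0.1],
  [0,0,-0.2],
  [0,0,-0.3],
  [0,0,-0.4],
  [0,0,-0.5],
], turn=[0,0,0,0,0], hand=[1,1,1,1,1])

```text
clock: 23.48
eef_pos: [0.5775, -0.0363, 0.1814]
tool_rot: [0.659, 0.753, -0.0, -0.0]
ft_force: [0.1, 0.1, -5.2]
grip_width: 0.0132
```

>>> arm_command([
  [0,0,-0.2],
  [0,0,-0.4],
  [0,0,-0.6],
  [0,0,-0.8],
  [0,0,-1.0],
], turn=[0,0,0,0,0], hand=[1,1,1,1,1])

```text
clock: 23.9
eef_pos: [0.5775, -0.0363, 0.1916]
tool_rot: [0.659, 0.753, 0.0, 0.0]
ft_force: [0.4, 0.5, -4.4]
grip_width: 0.0128
```

>>> arm_command([
  [0,0,-0.2],
  [0,0,-0.4],
  [0,0,-0.5],
  [0,0,-0.5],
  [0,0,-0.5],
], turn=[0,0,0,0,0], hand=[1,1,1,1,1])

```text
clock: 24.32
eef_pos: [0.5775, -0.0363, 0.1964]
tool_rot: [0.659, 0.753, 0.0, 0.0]
ft_force: [-0.6, -0.3, -4.7]
grip_width: 0.013
```

```bash
python3 chk.py b
python3 - <<'E'
import cv2,numpy as np
a=cv2.imread("pics/scene_b.png");b=cv2.imread("pics/side_b.png")
cv2.imwrite("pics/both2.png",np.hstack([cv2.resize(a[100:400,150:450],(400,400)),cv2.resize(b[120:420,80:380],(400,400))]))
E
```

```text
side wide 307 [0.1483 0.1519] [0.5087 0.1076]
side narrow 190 [0.1455 0.1517] [0.6081 0.12  ]
side lid top z 0.161 plane [0.0004 0.0061 0.161 ]
side bar ((577.3267822265625, -8.204599380493164), (32.3448371887207, 42.67662811279297), 4.268212795257568)
scene narrow 109 [0.1462 0.1545] [0.6073 0.12  ]
scene lid top z 0.162 plane [-0.0005  0.0037  0.1623]
scene bar ((580.968017578125, -50.06929016113281), (117.4295425415039, 89.86044311523438), 16.058225631713867)
shift [-0.02  0.01  2.11] turn 0.004 pos [ 0.5774 -0.0363  0.1961] tooly 7.62 f [-0.4  0.5 -4.6] w 0.0125 t 24.42
```

View pics/both2.png

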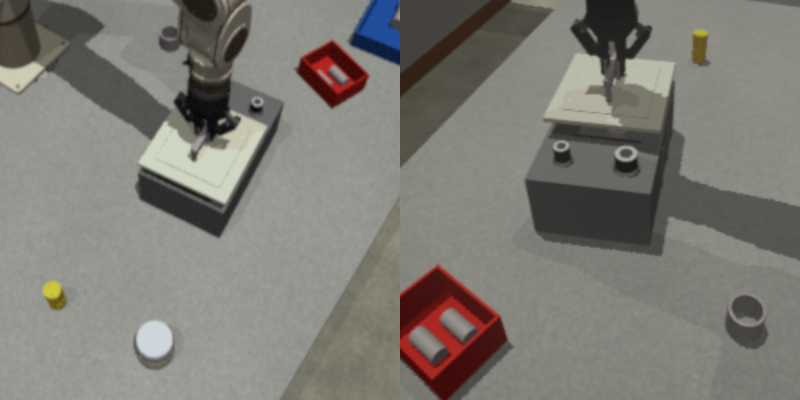

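The picture shows both cartridges in their wells, the lid held level about 29.5 mm up, and the tin, red bin, sleeve and yellow look-alike where they were.

```bash
python3 -c "
from workcell import *
print(job_done())"
```

```text
the job is handed in; nothing more can be done
None
```

The job is handed in after about 24.4 s: both cartridges are in their wells, and the arm was still holding the lid level about 3 cm above shut.

- **Cartridges:** I took the aluminium wide cartridge and left the yellow look-alike alone. With the lid still shut, I stood each cartridge in its well. The side camera puts both tops at about 0.151 m, which matches 30 mm standing out of the deck. The axes are within about 1 mm of the well centres I had worked out.
- **Lid:** I gripped the pull bar and raised it in 0.5 mm steps. The pull read up to 14.5 N before the seal let go, then about 5 N of weight. At the end both cameras put the lid 29–30 mm above where it was when shut. Its slope was within 0.4 mm per 100 mm of its slope when shut, and the grip was steady.
- **Bystanders:** the final picture shows the tin, red bin, sleeve and yellow look-alike where they were. I judged that by eye and did not measure it.

**Checks that disagreed:**
- From the scene camera, the gripper hid the wide cartridge, first giving a meaningless fit and then no reading. Its seating rests on the side camera alone.
- The last bar-position fits failed because the fingers were in view.
- During narrow-cartridge alignment, one reading taken before the arm had settled was several mm off; I corrected it before inserting.

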